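Free the seized steel plug from the dry-block heater

ROBOT

A 6-joint arm with a two-finger parallel gripper is mounted at the origin on the work surface. World frame = base frame: x ahead of the robot, y to its left, z up, the work surface at z = 0. Lengths are in mm, angles in rad, forces in N, time in s.
With the tool pointing down it reaches from about 400 to 925 mm from the base axis. Payload 3.4 kg.
Tool frame: the origin (TCP) lies midway between the tips of the shut fingers; the grasp point (between the pads) lies 19 mm behind it (ctrl.grip_point_offset is the distance from the TCP to the grasp point, in mm); z points along the fingers, y is the direction in which the jaws open and shut (so a half turn about z gives the same grasp; the last joint's range is limited). The gripper opens to 85 mm and grips with 20 to 120 N. Pads are 22 mm wide; open, the fingers measure 114 mm over their backs; the gripper's body (76 mm by 85 mm) begins 54 mm behind the grasp point. The pads swing forward as they close: fully open they stand 13 mm farther back than shut.
Start: joints at [1.224, 0.307, 1.506, -0, 1.328, -0.073], TCP at [154.945, 553.736, 231.305] pointing down, gripper open.
Joint ranges: [-3.12, 3.12], [-1.05, 2.28], [0.14, 2.33], [-1.42, 4.57], [0.1, 2.73], [-2.68, 2.68]. Speed limits (rad/s): [2.57, 2.57, 3.14, 3.14, 3.14, 3.14].

INTERFACE

Orientations are given as a unit quaternion [w, x, y, z].
In Python, from station import ctrl gives the robot as it stands.
- The arm moves only by the tool carry_out, never from a script. Its argument "deltas" is a list of rows, each a list of 5 numbers: the closure in counts, from 0 (fully open) to 255 (shut), then the shift along the tool's x, y, z in mm, then the turn about the tool's z in degrees. In form: [[gripper, tx, ty, tz, yaw], ...]. A call has 1 to 12 rows; each row shifts and turns the commanded pose from where the row before left it, along the tool's axes as they then stand; what a row does not reach is not made up. A row lasts 1/8 s, in which the tool goes at most 62.5 mm and 10.7 degrees, less where a joint would pass 70% of its speed; a pose out of reach is approached as far as the arm can. A call is refused whole if a number of a shift passes 62.5 or a number of a turn 10.7, either way. A call with a gripper value outside its range is refused whole. The fingers move at their own pace and stop on an object; "force" is the grip in N (left out, the last holds). Time passes only in rows, so rows that do not move let the fingers close. It gives the time, the measured TCP pose, the force and the opening at its end, in the units of the state.
- ctrl.get_state(): the state, without advancing time (a new reading comes with each control period).
- ctrl.snapshot(name): name is "scene" or "side" or "wrist"; returns a dict with "pixels" (384x512x3 uint8, red, green, blue), "range_z" (384x512 float32, mm along the optical axis (not along the pixel's ray), 0 where there is no reading), "camera_matrix" (3x3 intrinsics, pixels), "R" (3x3) and "t" (3): a world point X has camera coordinates R X + t. Camera axes: x right, y down, z forward; pixel columns grow to the right and rows downward; lengths in mm; the calibration is good to about 2 mm. A picture is of the moment at which its call begins.
- ctrl.close_job(): hands the job in, once; it reports no verdict.
Trained networks look in a picture, given as the dict that the camera call returned (one of the last four; its "shot" number tells which), for a name from the list of things; names that differ only in an ending like _2 or _b are one class to them, and where a whole thing is asked for, a point or a joint stands for the part that bears it (a point fixed in the world has none). Each returns a list of dicts, best first, with "p" (0 to 1); they miss things now and then, are a little off and sometimes report something else, mostly with a low value. They report only what shows in the picture. A call takes as long as a camera call. They do not tell look-alikes from the thing itself.
- ctrl.look_for(target, picture): "rect" ([left, top, right, bottom] in pixels, round what is visible of it).
- ctrl.tip_of(target, picture): "uv" ([column, row] in pixels: a listed point, or the origin of a listed thing).
The state is a dict: "t": time; "q": joint angles; "joint_vel": joint speeds; "tau": joint torques, N m; "ee_pos": TCP position; "tcp_rot": TCP orientation; "force": force on the tool from outside, world axes, zero at the start; "wrist_torque": the same for the moment, N m; "gripper_width": finger opening in mm.
Only numpy, scipy, OpenCV 4.12 (cv2) and the standard library are available. Lean on these libraries where they do the work, as an engineer would, in place of code of your own. Each camera call takes 0.05 s, during which the arm holds its last target. There are 200 camera calls.

TASK

The steel plug with the flat finger grip has seized in the aluminium block of the dry-block heater. A straight pull would only bring the whole block up out of the heater, which must not happen: work the plug loose by twisting it back and forth while pulling gently, without jerking, so that the block stays down. Then set the plug upright in the empty well of the white stand, its flange resting on the stand, and let go.

Things in the scene. Friction and masses are not known exactly. Their poses are not given: they have to be found in the camera images.
- plug_grip (a point): Centre of the finger grip of the seized bare-steel plug (96 mm tall, 0.24 kg): an upright flat plate 40 mm wide (its x), 12 mm thick (its y, pinch across it), 30 mm tall; z up. Below it a 14 mm stem; 51 mm below this point the underside of a flange 48 mm across, lying on the block. It stands in any of the block's 3 wells, 44 mm apart; the others hold tubes with round white caps 14 mm high.
- plug_foot (a point): Foot of the plug, end of its round shank, 22 mm across and 30 mm long. The shank binds for the first 14 mm of rise, then is free. Dry friction there, 19 to 25 N, opposes the way its surface moves: a straight pull lifts the block; while turning 0.8 rad or more per 2 mm of rise, either way, little of it opposes the rise. It binds again when turning stops. Turning needs under 0.3 N m.
- block (a joint): How far the aluminium block (68 x 132 x 38 mm, about 0.85 kg) is lifted in the white heater, m: 0 = down in place. It lies loose in the heater, cannot turn there, and sinks back when let go. Its top is 83 mm above the table. The heater is fixed.
- stand_hole0 (a point): Centre of the mouth of the empty well in the white stand (80 x 160 x 45 mm, fixed), at its top face, 45 mm above the table; z up, y along the stand. The well is 36 mm across and 38 mm deep: the shank enters with 7 mm to spare all round and the flange rests on the top face. The other well, 80 mm away along +y, is filled by a black rubber stopper 14 mm high.
There are look-alikes about, which are no part of the job. Leave any brown or purple look-alike of the part that bears plug_grip alone. What is shaped like the part that bears stand_hole0 but green is not meant.

How it is judged (in metres and radians):
On the way:
1. the plug is out of the block (its grip centre more than 165 mm above the table) and the block is down in the heater (height (world z) of plug_grip above 0.165 m and value of joint block below 0.005 m), for 0.1 s.
At the end, for the whole second after the job is handed in: The plug stands at rest in the empty well of the stand, upright within 10 degrees, its grip centre within 14 mm of the well's axis and 45 to 57 mm above the stand's top face (flange on the stand), and the block is down in the heater (lifted less than 5 mm) (horizontal distance between plug_grip and stand_hole0 below 0.014 m and z of plug_grip in the frame of stand_hole0 between 0.045 and 0.057 m and angle between plug_grip's own z axis and vertical below 0.17 rad and linear speed of plug below 0.02 m/s and value of joint block below 0.005 m); the robot touches nothing.
It fails at once if the block is pulled up out of its place in the heater by more than 12 mm (value of joint block above 0.012 m).
It fails at once if the plug is jerked upwards (faster than 0.12 m/s) while it still binds in the block (height (world z) of plug_foot between 0.056 and 0.066 m and horizontal distance between plug_foot and stand_hole0 above 0.06 m and linear speed of plug above 0.12 m/s).
It also fails if it takes over 58 s, if anything falls off the work surface, if the arm or the gripper's body presses on something with over 40 N, if the wrist force passes 120 N, or if a joint passes its speed limit or range.

## Working session

There is one attempt and no reset: what is moved stays moved. The work goes in short steps, Python scripts to look and compute and a tool call to move; the robot and the scene stay as the last step left them, time stands still between calls to the robot, and variables do not carry over. Pictures are saved under pics/ and viewed, about 8 in all and at most 12, crops included, and the job is handed in when it is done.

Besides the shell and the picture viewer there is one more tool, called after "Request:" as name([rows], argument=value, ...), one row to a line, values as JSON. carry_out: Moves the arm, as the interface text tells. Its arguments: {"type":"object","properties":{"deltas":{"type":"array"},"force":{"type":"number"}},"required":["deltas"]}

```bash
mkdir -p pics; cat > h.py <<'E'
import numpy as np, cv2
from station import ctrl
def world(p,u,v,r=1):
    z=p["range_z"];u0,v0=int(round(u)),int(round(v))
    w=z[max(0,v0-r):v0+r+1,max(0,u0-r):u0+r+1];w=w[w>0]
    if not len(w):return None
    d=np.median(w);K=p["camera_matrix"]
    c=np.array([(u-K[0,2])/K[0,0]*d,(v-K[1,2])/K[1,1]*d,d])
    return p["R"].T@(c-p["t"])
def cloud(p):
    z=p["range_z"];K=p["camera_matrix"];v,u=np.indices(z.shape)
    c=np.stack([(u-K[0,2])/K[0,0]*z,(v-K[1,2])/K[1,1]*z,z],-1)
    X=(c-p["t"])@p["R"];X[z<=0]=np.nan;return X
def save(p,n):cv2.imwrite(f"pics/{n}.png",p["pixels"][:,:,::-1])
E
python3 - <<'E'
from h import *
np.set_printoptions(precision=1,suppress=True)
print(ctrl.get_state())
ims=[]
for c in("scene","side","wrist"):
    p=ctrl.snapshot(c);ims.append(p["pixels"])
    print(c,"cam at",-p["R"].T@p["t"])
    for n in("plug_grip","stand_hole0","block"):
        for d in ctrl.tip_of(n,p)[:4]:print(n,d["p"],d["uv"],world(p,*d["uv"]))
cv2.imwrite("pics/a.png",cv2.resize(np.hstack(ims[:2]),(800,300))[:,:,::-1])
cv2.imwrite("pics/w.png",ims[2][:,:,::-1]);cv2.imwrite("pics/s.png",ims[0][:,:,::-1])
E
```

```text
{'t': 0.0, 'q': array([ 1.2,  0.3,  1.5,  0. ,  1.3, -0.1]), 'joint_vel': array([-0.,  0., -0., -0.,  0., -0.]), 'tau': array([ -0. , -45.8, -25.2,  -0. ,   0. ,   0. ]), 'ee_pos': array([154.7, 553.1, 230.4]), 'tcp_rot': array([-0. ,  0.1,  1. , -0. ]), 'force': array([-0.1, -0.5, -0.9]), 'wrist_torque': array([ 0., -0.,  0.]), 'gripper_width': 85.357645714379}
scene cam at [1056.8  246.6  792.9]
plug_grip 0.69 [358.9, 281.5] [568.5 270.   78. ]
plug_grip 0.63 [302.5, 238.5] [569.  136.7 148.5]
stand_hole0 0.93 [184.1, 150.4] [ 322.4 -325.8   26.4]Traceback (most recent call last):
  File "<stdin>", line 9, in <module>
ValueError: it knows: plug_foot, plug_grip, stand_hole
```

```bash
python3 - <<'E'
from h import *
np.set_printoptions(precision=1,suppress=True)
ims=[]
for c in("scene","side","wrist"):
    p=ctrl.snapshot(c);ims.append(p["pixels"])
    print(c,"cam at",-p["R"].T@p["t"])
    for n in("plug_grip","stand_hole0"):
        for d in ctrl.tip_of(n,p)[:4]:print(n,d["p"],d["uv"],world(p,*d["uv"]))
cv2.imwrite("pics/a.png",cv2.resize(np.hstack(ims[:2]),(800,300))[:,:,::-1])
cv2.imwrite("pics/s.png",ims[0][:,:,::-1])
E
```

```text
scene cam at [1056.8  246.6  792.9]
plug_grip 0.93 [360.3, 280.6] [568.2 271.9  82.5]
plug_grip 0.88 [366.4, 229.0] [423.5 249.   78.4]
plug_grip 0.69 [300.0, 241.0] [574.3 133.6 144.4]
stand_hole0 0.69 [183.6, 150.3] [ 323.7 -326.6   27.5]
side cam at [435.4 594.2 545.3]
plug_grip 0.75 [203.8, 226.2] [566.3 143.2 142. ]
plug_grip 0.73 [288.3, 310.3] [417.3 262.8  93.5]
plug_grip 0.7 [188.3, 314.6] [562.4 285.4  96.2]
stand_hole0 0.65 [318.9, 153.3] [ 334.5 -331.8   30.3]
stand_hole0 0.56 [245.9, 151.8] [ 548.1 -310.6   35.8]
wrist cam at [ 80.1 574.3 373.4]
```

View pics/s.png

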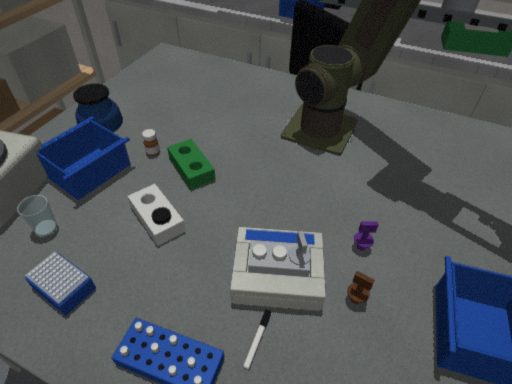

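View pics/a.png

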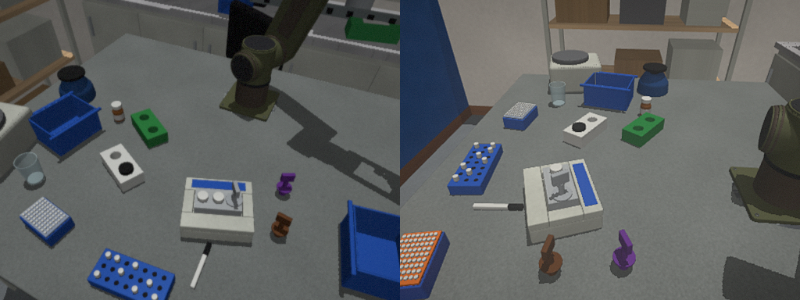

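The scene shows the heater at (280,265) with the steel plug at (302,241), in the rightmost of the three wells. The white stand's empty well is at (148,197) and its stopper at (161,215). The green stand and the brown and purple plugs are decoys.

```bash
cat >> h.py <<'E'
def rect(X):
    r=cv2.minAreaRect(X[:,:2].astype(np.float32));return r
def plugpts(X,lo=122,hi=155,c=(570,137)):
    m=(X[...,2]>lo)&(X[...,2]<hi)&(np.hypot(X[...,0]-c[0],X[...,1]-c[1])<40);return X[m]
E
python3 - <<'E'
from h import *
np.set_printoptions(precision=1,suppress=True)
S=ctrl.get_state();print(S["ee_pos"],S["tcp_rot"])
A=[]
for c in("scene","side"):
    p=ctrl.snapshot(c);X=cloud(p);P=plugpts(X);A.append(P)
    print(c,len(P),P.mean(0),P.min(0),P.max(0),rect(P))
    B=X[(abs(X[...,2]-83)<3)&(np.hypot(X[...,0]-570,X[...,1]-137)<130)];print("block",len(B),rect(B))
    g=p["pixels"].astype(int)
    T=(abs(X[...,2]-45)<5)&(X[...,1]<-150)&(X[...,0]>350)&(X[...,0]<720)&(g.min(-1)>110)
    v,u=np.nonzero(T);print("stand",T.sum(),u.mean(),v.mean(),rect(X[T]))
    D=(X[...,2]>54)&(X[...,2]<64)&(X[...,1]<-100)&(X[...,0]>400)&(X[...,0]<720)&(g.max(-1)<70)
    print("stopper",D.sum(),X[D].mean(0) if D.any() else 0)
P=np.vstack(A);print("both",rect(P))
E
```

```text
[154.9 553.7 231.3] [-0.   0.1  1.  -0. ]
scene 173 [572.2 136.6 142.2] [548.6 120.5 122. ] [587.5 150.8 152.2] ((567.8984985351562, 135.7863006591797), (40.646080017089844, 12.471487045288086), 34.9112548828125)
block 918 ((568.9413452148438, 142.64830017089844), (75.10533142089844, 234.03839111328125), 17.83045196533203)
stand 1109 153.61677186654643 207.98647430117222 ((647.1080322265625, -315.05377197265625), (170.34410095214844, 295.640380859375), 54.78347396850586)
stopper 577 [ 569.6 -447.7   58.7]
side 367 [565.5 140.6 139. ] [547.3 123.4 122. ] [584.9 152.6 150.3] ((566.5560913085938, 137.16336059570312), (39.78923416137695, 13.849117279052734), 32.6600341796875)
block 781 ((564.755126953125, 142.8046417236328), (69.4539566040039, 235.401611328125), 20.066360473632812)
stand 771 242.56549935149158 142.7639429312581 ((610.6966552734375, -951.5208740234375), (1548.9385986328125, 363.71588134765625), 84.31320190429688)
stopper 125 [ 583.5 -214.7   58.8]
both ((567.2129516601562, 136.67507934570312), (40.779815673828125, 15.380243301391602), 32.660037994384766)
```

```bash
cat >> h.py <<'E'
from scipy.spatial.transform import Rotation as Ro
def tool():
    S=ctrl.get_state();w,x,y,z=S["tcp_rot"];R=Ro.from_quat([x,y,z,w]).as_matrix();return S,R
def go(target):
    S,R=tool();ty=np.degrees(np.arctan2(R[1,1],R[0,1]))
    print("t",S["t"],"tcp",S["ee_pos"],"tool-y deg",ty,"q6deg",np.degrees(S["q"][5]),"tilt",R[:,2],"F",S["force"])
    print("delta tool:",R.T@(np.array(target)-S["ee_pos"]));return S,R
E
python3 - <<'E'
from h import *
np.set_printoptions(precision=1,suppress=True)
S,R=go([567,137,290]);print(R)
p=ctrl.snapshot("wrist");print((-p["R"].T@p["t"]-S["ee_pos"])@R, p["R"]@R)
p=ctrl.snapshot("scene");X=cloud(p)
for u,v in((148,197),(161,215),(161,206),(131,197),(182,232),(156,188),(158,242),(202,175)):print(u,v,world(p,u,v))
E
```

```text
t 0.7 tcp [154.9 553.7 231.3] tool-y deg 74.36835076427025 q6deg -4.210998906620473 tilt [-0. -0. -1.] F [-0.5 -0.2  1. ]
delta tool: [-509.1 -290.3  -58.7]
[[-1.   0.3 -0. ]
 [ 0.3  1.  -0. ]
 [ 0.  -0.  -1. ]]
[  77.6   -0.3 -142.2] [[-0.   1.   0. ]
 [-1.  -0.  -0.3]
 [-0.3 -0.   1. ]]
148 197 [ 532.6 -305.6   29.2]
161 215 [ 588.9 -218.5   59.1]
161 206 [ 555.  -244.7   45.6]
131 197 [ 563.  -334.7   44.4]
182 232 [ 576.3 -173.     2.3]
156 188 [ 506.5 -295.    44.7]
158 242 [ 634.1 -205.2   10.3]
202 175 [ 400.9 -214.7   37. ]
```

Request:
carry_out([
  [0,-30,-17,-5,0],
  [0,-44,-25,-5,0],
  [0,-44,-25,-5,0],
  [0,-44,-25,-5,0],
  [0,-44,-25,-5,0],
  [0,-44,-25,-5,0],
  [0,-44,-25,-5,0],
  [0,-44,-25,-5,0],
  [0,-44,-25,-5,0],
  [0,-44,-25,-5,0],
  [0,-44,-25,-4,0],
  [0,-39,-23,-5,0],
], force=60)

```text
t: 2.3
ee_pos: [568.2, 135.8, 290.5]
tcp_rot: [0.0, 0.136, 0.991, 0.0]
force: [0.0, -0.4, 0.9]
gripper_width: 85.0
```

Request:
carry_out([
  [0,0,0,0,10.6],
  [0,0,0,0,10.6],
  [0,0,0,0,10.6],
  [0,0,0,0,10.6],
  [0,0,0,0,10.6],
  [0,0,0,0,10.6],
  [0,0,0,0,10.6],
  [0,0,0,0,10.6],
  [0,0,0,0,10.6],
  [0,0,0,0,10.6],
  [0,0,0,0,10.6],
  [0,0,0,0,10.6],
])

```text
t: 3.8
ee_pos: [566.9, 137.3, 290.3]
tcp_rot: [-0.0, 0.949, 0.316, -0.0]
force: [-0.4, -0.1, 0.4]
gripper_width: 85.6
```

```bash
python3 - <<'E'
from h import *
np.set_printoptions(precision=1,suppress=True)
p=ctrl.snapshot("wrist");save(p,"w1");X=cloud(p)
go([567,137,115])
for d in ctrl.tip_of("plug_grip",p)[:3]:print(d["p"],d["uv"],world(p,*d["uv"]))
P=plugpts(X);print(len(P),P.mean(0),P.max(0),rect(P));P=plugpts(X,144,153);print(len(P),P.mean(0),rect(P))
B=X[(abs(X[...,2]-97)<4)&(np.hypot(X[...,0]-570,X[...,1]-137)<130)];print(len(B),B.mean(0))
E
```

```text
t 3.85 tcp [567.  137.3 290.3] tool-y deg -53.48979860919855 q6deg 62.95446593549568 tilt [-0. -0. -1.] F [ 0.7 -0.7  0.2]
delta tool: [ -0.1   0.3 175.3]
0.7 [171.3, 103.5] [569.2 271.9  94.9]
0.67 [262.5, 180.2] [569.7 135.1 149. ]
0.6 [129.0, 206.2] [420.9 249.2  94.9]
410 [568.5 135.9 147.1] [585.5 150.  150.2] ((566.713134765625, 134.65675354003906), (40.15614700317383, 11.969223022460938), 34.622982025146484)
374 [567.1 134.9 148.4] ((566.5703125, 134.5581512451172), (39.80906677246094, 11.969223022460938), 34.62297439575195)
959 [587.8  92.4  96.4]
```

View pics/w1.png

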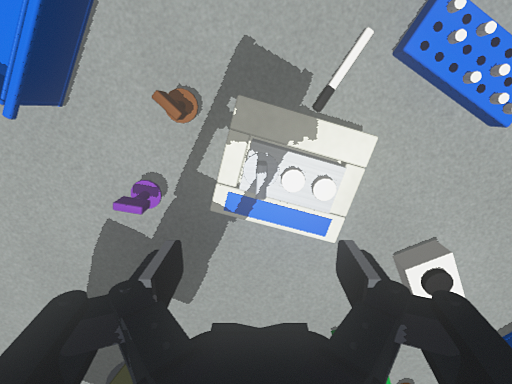

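The wrist view shows the plug at (262,180), its plate angled at about 34.6°, and the caps at (292,180) and (324,188), away from the fingers. I'll descend now.

Request:
carry_out([
  [0,-1.5,1.8,20,1.9],
  [0,0,0,30,0],
  [0,0,0,30,0],
  [0,0,0,30,0],
  [0,0,0,25,0],
  [0,0,0,20,0],
  [0,0,0,12,0],
  [0,0,0,8,0],
  [0,0,0,0,0],
])

```text
t: 5.03
ee_pos: [566.8, 135.0, 115.1]
tcp_rot: [-0.0, 0.953, 0.303, -0.0]
force: [1.0, 0.3, 0.1]
gripper_width: 85.1
```

```bash
python3 - <<'E'
from h import *
np.set_printoptions(precision=1,suppress=True)
go([567,135,115]);p=ctrl.snapshot("side");ps=p["pixels"][150:330,130:330]
q=ctrl.snapshot("wrist")["pixels"]
cv2.imwrite("pics/c1.png",np.hstack([cv2.resize(ps,(400,360)),cv2.resize(q,(400,360))])[:,:,::-1])
E
```

```text
t 5.025 tcp [566.8 135.  115.1] tool-y deg -54.683243782052465 q6deg 63.92518214347012 tilt [-0. -0. -1.] F [1.  0.3 0.1]
delta tool: [0.1 0.1 0.1]
```

View pics/c1.png

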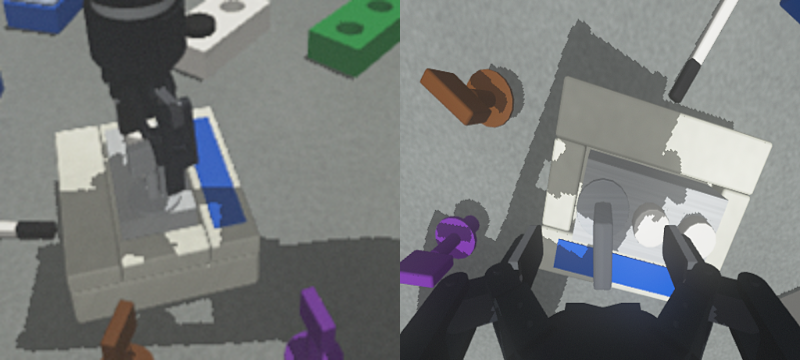

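The plate, at about x=603 in the right-hand picture, sits midway between the fingers at 530 and 680. I'll close.

Request:
carry_out([
  [120,0,0,0,0],
  [200,0,0,0,0],
  [255,0,0,0,0],
  [255,0,0,0,0],
  [255,0,0,0,0],
  [255,0,0,0,0],
  [255,0,0,0,0],
], force=80)

```text
t: 6.0
ee_pos: [567.0, 135.0, 115.5]
tcp_rot: [0.0, 0.953, 0.303, 0.0]
force: [-1.3, -0.9, 4.0]
gripper_width: 11.1
```

Request:
carry_out([
  [255,0,0,0,-5],
  [255,0,0,0,-10],
  [255,0,0,-0.25,-10],
  [255,0,0,-0.25,-10],
  [255,0,0,-0.25,-10],
  [255,0,0,-0.3,-10],
  [255,0,0,-0.3,-10],
  [255,0,0,-0.3,-10],
  [255,0,0,-0.3,-10],
  [255,0,0,-0.3,-10],
  [255,0,0,-0.3,-10],
  [255,0,0,-0.3,-10],
])

```text
t: 7.5
ee_pos: [566.9, 135.2, 117.1]
tcp_rot: [-0.0, 0.254, 0.967, 0.0]
force: [1.7, 0.9, -4.3]
gripper_width: 10.9
```

```bash
cat >> h.py <<'E'
def blk():
    # block top height from cap/top points vs. heater, both fixed cameras
    for c in("scene","side"):
        p=ctrl.snapshot(c);X=cloud(p);g=p["pixels"]
        m=(np.hypot(X[...,0]-585,X[...,1]-75)<60)&(X[...,2]>60)&(X[...,2]<125)
        h=np.histogram(X[...,2][m],np.arange(70,125,2))[0];print(c,h)
E
python3 - <<'E'
from h import *
np.set_printoptions(precision=2,suppress=True)
S,_=go([567,135,116]);print(S["wrist_torque"],S["gripper_width"]);blk()
E
```

```text
t 7.5 tcp [566.92 135.18 117.14] tool-y deg 60.581061585713414 q6deg -51.34990022883358 tilt [-0.  0. -1.] F [ 1.66  0.88 -4.28]
delta tool: [-0.15 -0.12  1.14]
[ 0.17 -0.35 -0.06] 10.949158581883319
scene [ 28  18  23  18  25 171 410 179  31  63  44  19  59 168  59   1   2   1
   0   1   0   0   0   0   0   1   2]
side [  0   0   0   1   0  39 283  32   1  38  25   0   0   0   0   0   0   0
   0   0   0   0   0   0   0   0   0]
```

The force is only 4 N and the block's caps are still at about 97 mm, so the block is down. I'll keep going.

Request:
carry_out([
  [255,0,0,0,-10],
  [255,0,0,-0.3,-10],
  [255,0,0,-0.3,-10],
  [255,0,0,-0.3,-10],
  [255,0,0,-0.3,-10],
  [255,0,0,-0.3,-10],
  [255,0,0,-0.3,-10],
  [255,0,0,-0.1,-10],
  [255,0,0,0.1,0],
  [255,0,0,0,10],
  [255,0,0,0,10],
  [255,0,0,-0.3,10],
])

```text
t: 9.1
ee_pos: [566.9, 134.8, 119.9]
tcp_rot: [-0.0, -0.17, 0.985, -0.0]
force: [1.3, 0.2, -4.0]
gripper_width: 10.7
```

Request:
carry_out([
  [255,0,0,-0.3,10],
  [255,0,0,-0.3,10],
  [255,0,0,-0.3,10],
  [255,0,0,-0.3,10],
  [255,0,0,-0.3,10],
  [255,0,0,-0.3,10],
  [255,0,0,-0.3,10],
  [255,0,0,-0.3,10],
  [255,0,0,-0.3,10],
  [255,0,0,-0.3,10],
  [255,0,0,-0.3,10],
  [255,0,0,-0.3,10],
])

```text
t: 10.6
ee_pos: [566.6, 134.6, 123.4]
tcp_rot: [0.0, 0.768, 0.64, -0.001]
force: [1.3, -1.1, -4.4]
gripper_width: 10.6
```

```bash
python3 - <<'E'
from h import *
np.set_printoptions(precision=2,suppress=True)
S,_=go([567,135,116]);print(S["wrist_torque"],S["gripper_width"]);blk()
E
```

```text
t 10.6 tcp [566.64 134.58 123.35] tool-y deg -10.36326575719952 q6deg 19.62062615896425 tilt [-0. -0. -1.] F [ 1.26 -1.1  -4.41]
delta tool: [0.48 0.28 7.35]
[-0.17 -0.46  0.19] 10.64368720702019
scene [ 31  16  19  29  26 171 438 147  20  16  20  23 127 192  56   2   2   2
   0   1   2   1   0   0   0   0   0]
side [  1   0   0   0   0  41 334  41   4   1   3   3  35  40   0   0   0   0
   0   0   0   0   0   0   0   0   0]
```

Request:
carry_out([
  [255,0,0,0,10],
  [255,0,0,-0.3,10],
  [255,0,0,-0.3,10],
  [255,0,0,-0.3,10],
  [255,0,0,-0.3,10],
  [255,0,0,-0.3,10],
  [255,0,0,-0.3,10],
  [255,0,0,-0.3,10],
  [255,0,0,-0.3,10],
  [255,0,0,-0.3,10],
  [255,0,0,-0.1,10],
  [255,0,0,0.1,0],
])

```text
t: 12.2
ee_pos: [566.6, 135.4, 126.5]
tcp_rot: [-0.0, 0.967, -0.256, -0.0]
force: [-0.2, 1.1, -1.6]
gripper_width: 11.0
```

Request:
carry_out([
  [255,0,0,0,-10],
  [255,0,0,0,-10],
  [255,0,0,-0.3,-10],
  [255,0,0,-0.3,-10],
  [255,0,0,-0.3,-10],
  [255,0,0,-0.3,-10],
  [255,0,0,-0.3,-10],
  [255,0,0,-0.3,-10],
  [255,0,0,-0.3,-10],
  [255,0,0,-0.3,-10],
  [255,0,0,-0.3,-10],
  [255,0,0,-0.3,-10],
])

```text
t: 13.7
ee_pos: [566.9, 135.1, 129.4]
tcp_rot: [-0.0, 0.702, 0.712, 0.0]
force: [0.7, -0.3, -3.3]
gripper_width: 10.7
```

```bash
python3 - <<'E'
from h import *
np.set_printoptions(precision=2,suppress=True)
S,_=go([567,135,116]);print(S["wrist_torque"],S["gripper_width"]);blk()
p=ctrl.snapshot("side")["pixels"][150:330,130:330];q=ctrl.snapshot("scene")["pixels"][180:320,220:400]
cv2.imwrite("pics/c2.png",np.hstack([cv2.resize(x,(400,360)) for x in(p,q)])[:,:,::-1])
E
```

```text
t 13.7 tcp [566.9  135.05 129.41] tool-y deg 0.7956704797154984 q6deg 8.436248875874766 tilt [ 0.  0. -1.] F [ 0.68 -0.26 -3.28]
delta tool: [-0.06  0.1  13.41]
[ 0.05 -0.16 -0.13] 10.7116346321058
scene [ 29  21  29  11  27 184 414 177  23  20   6  22  64 168  60  53  37   6
   0   2   0   1   1   0   2   0   0]
side [  1   0   0   0   1  30 334  43   2   3   1   4   6   3   1  35  30   0
   0   0   0   0   0   0   0   0   0]
```

View pics/c2.png

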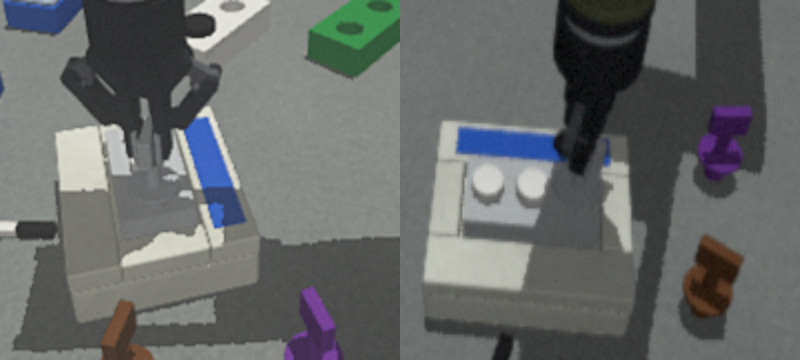

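The block stays down (top at 83 mm) and the flange rises with the gripper, from about 89 to 101 mm. I'll twist past 14 mm with some margin, then lift straight.

Request:
carry_out([
  [255,0,0,0,-10],
  [255,0,0,-0.3,-10],
  [255,0,0,-0.3,-10],
  [255,0,0,-0.3,-10],
  [255,0,0,-0.4,-10],
  [255,0,0,-0.4,-10],
  [255,0,0,-0.4,-10],
  [255,0,0,-0.4,-10],
  [255,0,0,-0.4,-10],
  [255,0,0,-0.4,-10],
  [255,0,0,-0.4,-10],
  [255,0,0,0,-5],
])

```text
t: 15.4
ee_pos: [566.3, 135.0, 133.2]
tcp_rot: [-0.001, -0.22, 0.976, 0.0]
force: [0.6, 0.2, -3.1]
gripper_width: 11.2
```

Request:
carry_out([
  [255,0,0,-0.5,0],
  [255,0,0,-1,0],
  [255,0,0,-1,0],
  [255,0,0,0,0],
])

```text
t: 15.9
ee_pos: [567.0, 135.0, 135.9]
tcp_rot: [0.0, -0.218, 0.976, -0.0]
force: [-0.0, 0.2, -2.3]
gripper_width: 10.7
```

```bash
python3 - <<'E'
from h import *
np.set_printoptions(precision=2,suppress=True)
S,_=go([567,135,116]);print(S["wrist_torque"],S["gripper_width"]);blk()
E
```

```text
t 15.9 tcp [566.95 135.   135.89] tool-y deg 115.23803371075206 q6deg -105.99658284607222 tilt [ 0.  0. -1.] F [-0.03  0.19 -2.26]
delta tool: [-0.04 -0.02 19.89]
[-0.01 -0.01  0.03] 10.66008117913085
scene [ 20  24  20  28  24 158 469 152  22  16  18  13  66 156  57   2   0   6
  37  58   9   0   1   1   0   0   3]
side [  1   0   1   1   1  43 307  46   0   1   1   2   7  11   1   0   0   0
  25  42   2   0   0   0   0   0   0]
```

The force is just the plug's weight, so it's free. I'll lift and unwind the wrist.

Request:
carry_out([
  [255,0,0,-3,0],
  [255,0,0,-6,0],
  [255,0,0,-9,5],
  [255,0,0,-9,10],
  [255,0,0,-9,10],
  [255,0,0,-9,10],
  [255,0,0,-9,10],
  [255,0,0,-9,10],
  [255,0,0,-9,10],
  [255,0,0,-9,10],
  [255,0,0,-5,10],
  [255,0,0,0,10],
])

```text
t: 17.5
ee_pos: [567.3, 135.0, 222.9]
tcp_rot: [0.001, 0.574, 0.819, 0.001]
force: [0.6, -0.3, -2.5]
gripper_width: 10.9
```

```bash
cat > st.py <<'E'
from h import *
np.set_printoptions(precision=1,suppress=True)
def stand(c):
    p=ctrl.snapshot(c);X=cloud(p);g=p["pixels"].astype(int)
    for d in ctrl.tip_of("stand_hole0",p)[:3]:
        K=p["camera_matrix"];r=p["R"].T@np.array([(d["uv"][0]-K[0,2])/K[0,0],(d["uv"][1]-K[1,2])/K[1,1],1]);o=-p["R"].T@p["t"]
        print(c,d["p"],d["uv"],"on z45",o+r*(45-o[2])/r[2])
    m=(abs(X[...,2]-45)<4)&(np.hypot(X[...,0]-562,X[...,1]+270)<110)&(g.min(-1)>60)&(g.max(-1)-g.min(-1)<45)
    n,l,s,_=cv2.connectedComponentsWithStats(m.astype(np.uint8))
    k=1+np.argmax(s[1:,4]);print(c,"top",s[k,4],rect(X[l==k]))
    D=(X[...,2]>54)&(X[...,2]<64)&(np.hypot(X[...,0]-580,X[...,1]+220)<50)
    print(c,"stopper",D.sum(),X[D].mean(0),rect(X[D]));return p
E
python3 - <<'E'
from st import *
p=stand("scene");stand("side");save(p,"s2");go([541,-310,236])
E
```

```text
scene 0.97 [145.0, 197.6] on z45 [ 548.8 -299.9   45. ]
scene 0.71 [187.0, 146.4] on z45 [ 320.6 -314.1   45. ]
scene top 1119 ((565.2589721679688, -258.36102294921875), (164.098876953125, 80.937744140625), 61.71261215209961)
scene stopper 234 [ 586.2 -221.1   58.5] ((585.9920043945312, -221.65606689453125), (46.0881462097168, 45.73838424682617), 26.74977684020996)
side 0.85 [243.0, 153.7] on z45 [ 553.  -282.5   45. ]
side 0.66 [317.9, 153.6] on z45 [ 340.3 -303.4   45. ]
side top 630 ((564.2198486328125, -257.3734130859375), (163.56723022460938, 82.0108871459961), 62.005008697509766)
side stopper 133 [ 580.5 -217.1   58.7] ((579.9522094726562, -218.96630859375), (45.51144027709961, 39.66932678222656), 76.1026840209961)
t 17.7 tcp [566.8 135.  222. ] tool-y deg 20.4571486235017 q6deg -11.215713454645774 tilt [ 0.  0. -1.] F [ 0.3  1.1 -1.8]
delta tool: [-407.9 -179.7  -14. ]
```

View pics/s2.png

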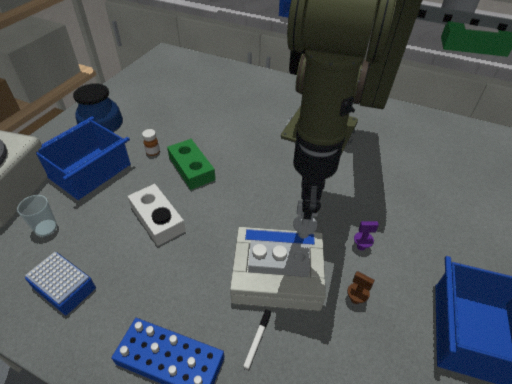

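The plug is held clear and the block is in place. The scene view shows the white stand at (157,214) and its empty well at (146,197). The stand's top centre is (564.7, -257.9) with its long axis at 61.8°, which puts the well at about (546, -293). The network's ray and the stopper position agree with that to about 1 cm.

Request:
carry_out([
  [255,-20,-8.5,0,0],
  [255,-34.5,-14.9,0,0],
  [255,-34.5,-14.9,0,0],
  [255,-34.5,-14.9,0,0],
  [255,-34.5,-14.9,0,0],
  [255,-34.5,-14.9,0,0],
  [255,-34.5,-14.9,0,0],
  [255,-34.5,-14.9,0,0],
  [255,-34.5,-14.9,0,0],
  [255,-34.5,-14.9,0,0],
  [255,-34.5,-14.9,0,0],
  [255,-30,-12.5,0,0],
])

```text
t: 19.2
ee_pos: [543.1, -296.9, 221.7]
tcp_rot: [-0.0, 0.571, 0.821, -0.0]
force: [0.9, 0.4, -2.0]
gripper_width: 10.9
```

Request:
carry_out([
  [255,0,0,0,0],
])

```text
t: 19.32
ee_pos: [543.3, -298.0, 221.5]
tcp_rot: [0.0, 0.573, 0.82, -0.001]
force: [0.9, 0.1, -1.7]
gripper_width: 10.8
```

```bash
python3 - <<'E'
from st import *
p=stand("wrist");save(p,"w3");go([546,-293,222])
for c in("scene","side","wrist"):
    q=ctrl.snapshot(c)
    for n in("plug_foot","plug_grip"):
        for d in ctrl.tip_of(n,q)[:2]:print(c,n,d["p"],d["uv"],world(q,*d["uv"]))
    X=cloud(q)
    m=(np.hypot(X[...,0]-546,X[...,1]+293)<40)&(X[...,2]<203)&(X[...,2]>150)
    print(c,m.sum(),X[m].min(0),X[m].max(0)) if m.any() else 0
E
```

```text
wrist 0.71 [89.0, 127.9] on z45 [ 336.1 -314.9   45. ]
wrist 0.69 [263.9, 171.2] on z45 [ 546.7 -293.    45. ]
wrist top 6298 ((565.7255859375, -258.951904296875), (160.44140625, 80.60830688476562), 61.83549880981445)
wrist stopper 1431 [ 583.6 -223.4   58.6] ((584.1629028320312, -223.89544677734375), (46.688316345214844, 46.26156997680664), 20.079513549804688)
t 19.425 tcp [ 543.3 -295.1  221.4] tool-y deg 20.236670605658357 q6deg -52.664629837462314 tilt [-0.  0. -1.] F [-0.2  0.1 -2.7]
delta tool: [ 1.   3.2 -0.6]
scene plug_foot 0.97 [360.0, 247.4] [427.2 249.6  10.3]
scene plug_foot 0.82 [138.2, 166.2] [ 552.1 -290.5  163.2]
scene plug_grip 0.9 [368.3, 230.9] [421.1 254.5  71.6]
scene plug_grip 0.89 [361.4, 279.4] [568.8 273.   88.9]
scene 260 [ 519.9 -318.4  159.4] [ 567.5 -270.4  202.9]
side plug_foot 0.97 [282.6, 339.3] [422.8 273.1  34.7]
side plug_foot 0.57 [191.6, 344.0] [561.6 294.1  35.4]
side plug_grip 0.72 [246.1, 85.8] [ 540.2 -273.7  245.5]
side 184 [ 519.3 -313.9  159.6] [ 564.6 -265.7  201.9]
wrist plug_grip 0.87 [253.4, 261.5] [ 538.1 -287.2  254.5]
wrist 2043 [ 519.9 -310.4  189. ] [ 567.5 -269.5  196. ]
```

View pics/w3.png

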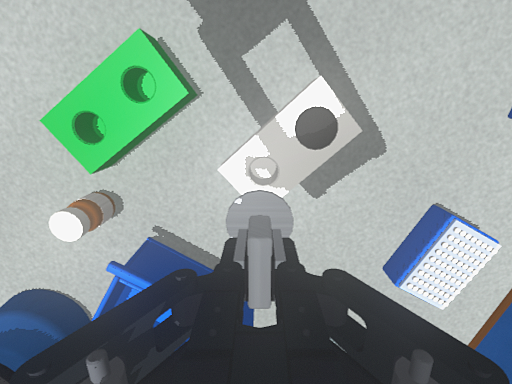

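The wrist view has the empty well at (264,171) and the plug's flange held at (260,218). Measured well is (546.8, -293.8) and the flange centre is (543.6, -294.4). I'll correct by about 3 mm and lower.

Request:
carry_out([
  [255,-0.5,3.2,8,0],
  [255,0,0,15,0],
  [255,0,0,18,0],
  [255,0,0,18,0],
  [255,0,0,12,0],
  [255,0,0,5,0],
  [255,0,0,0,0],
  [255,0,0,0,0],
])

```text
t: 20.88
ee_pos: [547.9, -294.1, 146.4]
tcp_rot: [0.001, 0.572, 0.821, 0.0]
force: [-0.5, 0.1, -1.6]
gripper_width: 11.2
```

```bash
python3 - <<'E'
from h import *
np.set_printoptions(precision=1,suppress=True)
S,_=go([546.8,-293.8,78]);z=S["ee_pos"][2]
ims=[]
for c in("scene","side"):
    q=ctrl.snapshot(c);X=cloud(q)
    m=(np.hypot(X[...,0]-546,X[...,1]+293)<35)&(X[...,2]<z-18)&(X[...,2]>z-33)
    P=X[m];print(c,m.sum(),(P.min(0)+P.max(0))/2,P.max(0)-P.min(0))
    v,u=(190,150) if c=="scene" else (150,245)
    ims.append(cv2.resize(q["pixels"][v-70:v+70,u-75:u+75],(400,373)))
cv2.imwrite("pics/c4.png",np.hstack(ims)[:,:,::-1])
E
```

```text
t 20.875 tcp [ 547.9 -294.1  146.4] tool-y deg 20.26984741086932 q6deg -52.38760940260102 tilt [ 0. -0. -1.] F [-0.5  0.1 -1.6]
delta tool: [ 0.8 -1.  68.4]
scene 187 [ 548.5 -293.4  120.8] [47.3 48.6 12.5]
side 119 [ 546.9 -290.9  121.5] [45.1 45.3 13.3]
```

View pics/c4.png

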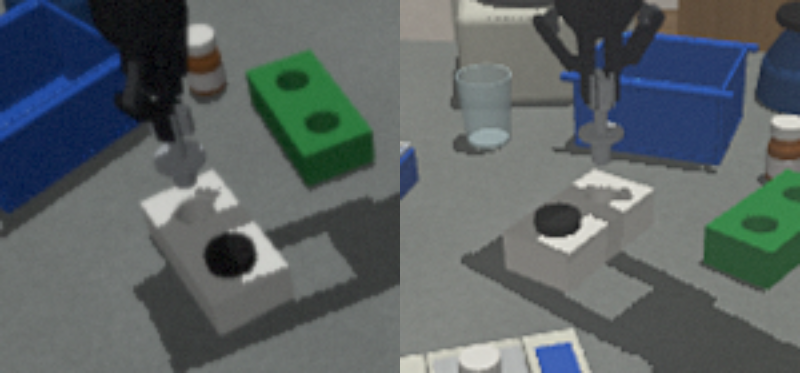

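The plug hangs upright over the well, within about 1.5 mm. I'll lower it in.

Request:
carry_out([
  [255,0.5,-1,5,0],
  [255,0,0,10,0],
  [255,0,0,12,0],
  [255,0,0,12,0],
  [255,0,0,12,0],
  [255,0,0,8,0],
  [255,0,0,5,0],
  [255,0,0,2,0],
  [255,0,0,1,0],
  [255,0,0,0,0],
])

```text
t: 22.22
ee_pos: [546.5, -293.8, 79.1]
tcp_rot: [0.0, 0.572, 0.821, 0.0]
force: [0.2, -0.5, -2.3]
gripper_width: 10.6
```

Request:
carry_out([
  [255,0,0,0.8,0],
  [255,0,0,0.5,0],
  [255,0,0,0,0],
])

```text
t: 22.6
ee_pos: [546.4, -293.8, 77.6]
tcp_rot: [0.0, 0.572, 0.821, -0.0]
force: [-0.9, 0.3, -2.0]
gripper_width: 10.8
```

Request:
carry_out([
  [255,0,0,0.6,0],
  [255,0,0,0.5,0],
  [255,0,0,0,0],
])

```text
t: 22.98
ee_pos: [546.4, -293.8, 77.6]
tcp_rot: [0.0, 0.572, 0.82, -0.0]
force: [-2.0, 1.8, 6.5]
gripper_width: 11.0
```

Contact: the flange is on the stand. I'll open slowly, then retreat upwards.

Request:
carry_out([
  [235,0,0,-0.5,0],
  [215,0,0,0,0],
  [190,0,0,0,0],
  [150,0,0,0,0],
  [80,0,0,0,0],
  [0,0,0,0,0],
  [0,0,0,0,0],
  [0,0,0,0,0],
  [0,0,0,0,0],
], force=20)

```text
t: 24.1
ee_pos: [546.3, -293.7, 76.9]
tcp_rot: [0.0, 0.572, 0.821, 0.0]
force: [0.2, -0.1, -0.4]
gripper_width: 85.7
```

Request:
carry_out([
  [0,0,0,-5,0],
  [0,0,0,-15,0],
  [0,0,0,-25,0],
  [0,0,0,-30,0],
  [0,0,0,-30,0],
  [0,0,0,-30,0],
  [0,0,0,-20,0],
  [0,0,0,0,0],
  [0,0,0,0,0],
])

```text
t: 25.22
ee_pos: [545.9, -293.4, 231.6]
tcp_rot: [-0.0, 0.572, 0.82, -0.0]
force: [0.2, 0.3, -0.5]
gripper_width: 85.4
```

```bash
python3 - <<'E'
from h import *
np.set_printoptions(precision=1,suppress=True)
go([0,0,0]);blk()
ims=[]
for c in("scene","side","wrist"):
    q=ctrl.snapshot(c);X=cloud(q)
    for a,b in((80,115),(47,60)):
        P=X[(np.hypot(X[...,0]-546,X[...,1]+293)<28)&(X[...,2]>a)&(X[...,2]<b)]
        if len(P):print(c,a,len(P),(P.min(0)+P.max(0))/2,P.max(0),rect(P))
    if c!="scene":ims.append(cv2.resize(q["pixels"],(400,300)))
cv2.imwrite("pics/end.png",np.hstack(ims)[:,:,::-1])
E
```

```text
t 25.225 tcp [ 545.9 -293.4  231.6] tool-y deg 20.26779079657236 q6deg -52.431471165526844 tilt [-0.  0. -1.] F [ 0.2  0.3 -0.5]
delta tool: [ 464.2 -410.3  232. ]
scene [ 21  32  25  23  27 177 485 195  19  11  19  20  69 158  50   1   0   0
   0   0   0   0   0   0   0   0   0]
side [ 11  12  10   9  12  89 669  91  27  20  28  22  62 207  28   0   0   0
   0   0   0   0   0   0   0   0   0]
scene 80 179 [ 547.1 -291.9   97.3] [ 558.7 -272.8  114.4] ((546.7452392578125, -292.56146240234375), (16.336360931396484, 39.772735595703125), 16.055423736572266)
scene 47 170 [ 544.5 -292.2   52.8] [ 570.4 -269.2   58.5] ((549.239013671875, -290.46990966796875), (46.91107177734375, 44.50994110107422), 37.42143630981445)
side 80 89 [ 544.3 -288.1   96.3] [ 554.5 -269.9  112.1] ((544.8316650390625, -288.81793212890625), (12.072301864624023, 37.299800872802734), 19.643573760986328)
side 47 116 [ 545.6 -289.9   53.4] [ 569.  -266.1   59.6] ((545.4105834960938, -289.6557922363281), (46.42527389526367, 47.071624755859375), 3.310852527618408)
wrist 80 470 [ 545.7 -293.6   97.5] [ 557.  -273.6  112.6] ((546.0480346679688, -293.49993896484375), (11.752660751342773, 39.69034957885742), 20.08060073852539)
wrist 47 773 [ 546.  -293.6   49.5] [ 569.4 -269.8   52. ] ((546.0481567382812, -292.4920654296875), (46.573509216308594, 45.055294036865234), 20.509214401245117)
```

View pics/end.png

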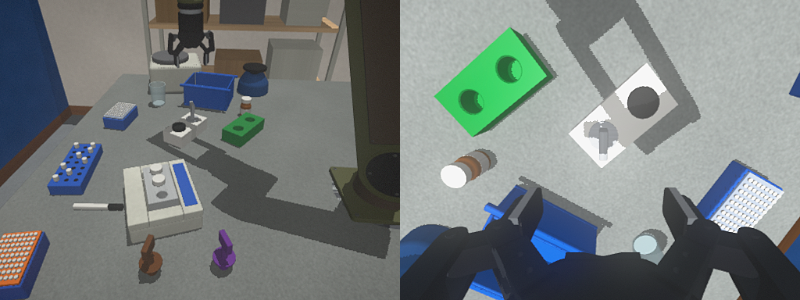

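The plug stands upright in the white stand's well (wrist view, about (603,137)), its flange on the stand and its plate top at about 112 mm against 111 mm expected. The block is down, its empty well is visible, and the gripper is clear.

```bash
python3 -c "
from station import ctrl
print(ctrl.close_job())"
```

```text
the job is handed in; nothing more can be done
None
```

The plug is out of the heater block and standing upright in the white stand's empty well. I handed the job in after about 25 of the 58 s; no verdict came back.

- **Extraction:** I gripped the plate at 80 N and twisted back and forth while rising about 0.3–0.4 mm per 10° of turn. At about 18 mm of rise I stopped turning and tried a short straight lift. Only the plug's weight showed, so I lifted it out. The vertical force readings between moves never passed about 4.5 N while it was binding.
- **Block:** at every check its top measured about 83 mm and the tube caps about 97 mm, so it stayed down in the heater.
- **Placement:** the final wrist picture puts the plug axis at (546, -293.5), within 1–2 mm of the measured well. The plate top is at about 112 mm, against 111 mm expected with the flange resting on the stand. The gripper is open about 155 mm above the placing height and touching nothing.
- **Disagreements:** the side camera put the plug 3–5 mm off from the other two cameras, still inside the 14 mm limit. The networks also reported the green stand and the brown and purple plugs; I ignored those and left them untouched.

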